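# Refit the granulator screen on its twin pins and bolt it down

### The job

Refit the granulator screen: take it by its handle, feel for the two sprung locating pins on the orange cradle and lower the screen gently over both at once until it lies flush on the steel bed, then slide the locking bolt fully home over the screen's edge and let go. Never bear hard on the pins or the cradle with the screen, do not drop it on them, and leave the other things on the bench where they are.

Things in the scene. Friction and masses are not known exactly. Their poses are not given: they have to be found in the camera images.
- screen_grip (a point): Centre of the blue handle bar of the loose granulator screen, a grey plate with black perforations and blue edges, 110 x 190 x 8 mm (x, y, z), about 0.5 kg, lying on the bench. Bar: 14 mm wide (x), 102 long (y), 18 tall, on two posts 92 mm apart. This point is 45 mm above the plate's underside, over its middle. Axes: x across, y along the handle, z up.
- screen_hole (a point): Centre of one of the screen's two round through holes (12.4 mm) at the plate's underside, on the centre line 75 mm from the plate's middle in the screen's +y. The other hole is its mirror image, 75 mm from the middle in -y. Either end may go on either pin.
- cradle: Orange screen cradle fixed to the bench, 150 x 230 mm; origin at the centre of its underside, x pointing away from the locking bolt, y along its length, z up. The flat steel bed's top is 40 mm above the origin. With the screen seated flat on the bed, the handle's centre is 85 mm above the origin. More than 35 N between the screen and the cradle, its pins or bolt is too much.
- bed (a point): Middle of the bed's top. Two upright brass pins, 10 mm thick, noses bevelled over 2 mm to 9.2 mm, stand at x = 0, y = -75 and +75 mm PLUS one shift of both along y, -15 to +15 mm, that is not measured (their carrier is clamped there and resists side pushes). Tips 22 mm above the bed. Both are sprung straight down together: give from 2 N, 1.5 N/mm, hard stop after 8 mm.
- bolt (a joint): Travel of the locking bolt in m: about 0 = drawn back, clear of the screen; 0.030 = home, against its stop, reaching about 19 mm over the seated screen's edge and 2.5 mm above its top. It slides along the cradle's +x with about 3 N of friction, and stays where it is left. It must be drawn back while the screen goes down.
- bolt_knob (a point): Point on the axis of the bolt's upright round red knob, 16 mm across, which reaches from 58 to 100 mm above the bench; this point is 85 mm above the bench. With the bolt drawn back it lies 115 mm from the cradle's origin in the cradle's -x direction. The knob travels with the bolt.
- tape: Bystander, not to be moved: yellow tape roll, 68 mm across, 24 mm tall; origin at its underside.
- driver: Bystander, not to be moved: red-handled screwdriver, 170 mm long; origin at its underside.
- cleaner: Bystander, not to be moved: blue bottle, 60 mm across, 190 mm tall; origin at its underside.
- jar: Bystander, not to be moved: black jar, 70 mm across, 90 mm tall; origin at its underside.
- can: Bystander, not to be moved: green can, 66 mm across, 110 mm tall; origin at its underside.
- wrench: Bystander, not to be moved: steel wrench, 190 mm long; origin at its underside.
- hanger: Bystander, not to be moved: blue plastic coat hanger lying flat, 380 mm wide; origin at its underside.
Not all that is in view belongs to the job. Of the things shaped like the part that bears screen_grip, the aluminium one is meant.

How it is judged:
By the outcome, as a careful person would: the job done as asked, in the order asked, and still so for the second after the job is handed in, with the robot touching nothing.
It also fails if it takes over 67 s, if anything falls off the work surface, if the arm or the gripper's body presses on something with over 40 N, if the wrist force passes 120 N, or if a joint passes its speed limit or range.

### The arm

A 6-joint arm with a two-finger parallel gripper is mounted at the origin on the work surface. World frame = base frame: x ahead of the robot, y to its left, z up, the work surface at z = 0. Lengths are in m, angles in degrees, forces in N, time in s.
With the tool pointing down it reaches from about 0.25 to 0.725 m from the base axis. Payload 4 kg.
Tool frame: the origin (TCP) lies at the very end of the fingers, on their centre line; the grasp point (between the pads) lies 19 mm behind it (tcp_to_grasp is the distance from the TCP to the grasp point, in m); x points along the fingers, z is the direction in which the jaws open and shut, and the axes are right-handed (so a half turn about x gives the same grasp; the last joint's range is limited). The gripper opens to 85 mm and grips with 20 to 120 N. Pads are 22 mm wide; open, the fingers measure 114 mm over their backs; the gripper's body (76 mm by 85 mm) begins 54 mm behind the grasp point. The pads swing forward as they close: fully open they stand 13 mm farther back than shut.
Start: joints at [-64.859, 13.785, 0.286, 76.501, 0, 90], TCP at [0.212, -0.453, 0.231] pointing down, gripper open.
Joint ranges: [-155.79, 155.79], [-60.16, 107.12], [-62.33, 73.08], [-114, 123.19], [-81.49, 82.49], [-180, 180]. Speed limits (degrees/s): [159.86, 159.86, 180, 180, 180, 180].

### API

Orientations are given as [roll, pitch, yaw] about the fixed x, y, z axes, in that order (R = Rz(yaw) Ry(pitch) Rx(roll)).
In Python, from rig import * gives the robot as it stands. The module is installed in compiled form; this text tells all that it offers. Calls block until the motion is done:
- reach(position, orientation): joint-space move of the TCP to a pose.
- movel(position, velocity=0.15, ori=None, max_force=None): straight line of the TCP; ori=None keeps the orientation; velocity is the mean speed in m/s. With max_force (N) it stops when the force on the tool has changed by that much, and returns True; else False.
- move_joints(angles): joint-space move.
- set_gripper(opening, effort=None): opening from 0.0 (shut) to 1.0 (fully open); effort is the grip in N (None keeps the last); returns when the fingers have stopped.
- dwell(seconds).
- solve_ik(position, orientation): joint angles nearest the present ones, or None.
- observe(): the state.
- read_camera(name): name is "scene" or "top" or "wrist"; returns a dict with "frame" (400x640x3 uint8, red, green, blue), "fx", "fy", "cx", "cy" (pixels), "k1" (the pictures are not rectified: a ray, as slopes to the right and down, at radius r is drawn at 1 + k1 r^2 times it, then the intrinsics apply), "position" and "orientation" of the camera in the world. Camera axes: x right, y up, looking along -z (the intrinsics and any distortion apply to the point x, -y, -z); pixel columns grow to the right and rows downward; lengths in m; the calibration is good to about 2 mm. A picture is of the moment at which its call begins. There is no depth.
A pose or a line that the arm cannot do raises MotionError and nothing moves.
- sign_off(): hands the job in, once; it reports no verdict.
Trained networks look in a picture, given as the dict that the camera call returned (one of the last four; its "shot" number tells which), for a name from the list of things; names that differ only in an ending like _2 or _b are one class to them, and where a whole thing is asked for, a point or a joint stands for the part that bears it (a point fixed in the world has none). Each returns a list of dicts, best first, with "conf" (0 to 1); they miss things now and then, are a little off and sometimes report something else, mostly with a low value. They report only what shows in the picture. A call takes as long as a camera call. They do not tell look-alikes from the thing itself.
- boxes_of(target, picture): "position" ([column, row] in pixels, amid what is visible of it).
- masks_of(target, picture): "mask" (400x640 bool, what is visible of it) and "position" ([column, row] in pixels, amid what is visible of it).
The state is a dict: "time_s": time; "joint_pos": joint angles; "joint_velocities": joint speeds; "joint_torque": joint torques, N m; "ee_pos": TCP position; "tcp_rot": TCP orientation; "contact_force": force on the tool from outside, world axes, zero at the start; "torque": the same for the moment, N m; "gripper_width": opening from 0.0 (shut) to 1.0 (fully open).
Only numpy, scipy, OpenCV 4.12 (cv2) and the standard library are available. Lean on these libraries where they do the work, as an engineer would, in place of code of your own. Each camera call takes 0.05 s, during which the arm holds its last target.

## Working session

There is one attempt and no reset: what is moved stays moved. The work goes in short steps, each a Python script; the robot and the scene stay as the last script left them, time stands still between calls to the robot, and variables do not carry over. Pictures are saved under pics/ and viewed, and the job is handed in when it is done.

```bash
mkdir -p pics; ls; cat > h.py <<'E'
import numpy as np, cv2
from scipy.spatial.transform import Rotation as Rn
from rig import *
def save(p,n): cv2.imwrite('pics/'+n,cv2.cvtColor(p['frame'],cv2.COLOR_RGB2BGR))
def camR(p):
    o=np.array(p['orientation'],float)
    return Rn.from_euler('xyz',o,degrees=True).as_matrix() if o.size==3 else o
def ray(p,px):
    K=np.array([[p['fx'],0,p['cx']],[0,p['fy'],p['cy']],[0,0,1]])
    u=cv2.undistortPoints(np.array([[px]],float),K,np.array([p['k1'],0,0,0,0.]))[0,0]
    return np.array(p['position']),camR(p)@np.array([u[0],-u[1],-1])
def at_z(p,px,z):
    o,d=ray(p,px); return o+d*(z-o[2])/d[2]
def proj(p,X):
    c=camR(p).T@(np.array(X,float)-np.array(p['position']))
    a,b=c[0]/-c[2],-c[1]/-c[2]; s=1+p['k1']*(a*a+b*b)
    return np.array([p['cx']+p['fx']*a*s,p['cy']+p['fy']*b*s])
E
python3 - <<'E'
from h import *
for n in ['scene','top','wrist']:
    p=read_camera(n); save(p,n+'0.png'); print(n,p['position'],p['orientation'],p['fx'],p['k1'])
    for t in ['screen_grip','cradle','bolt_knob','screen_hole']:
        print(t,[(np.round(b['position'],1).tolist(),round(b['conf'],2)) for b in boxes_of(t,p)])
print(observe())
E
```

```text
pics
scene [ 1.00736188 -0.32416617  1.00911489] [32.80613745  0.72551942 55.89168229] 418.0196755018001 -0.04861428202043976
screen_grip [([157.5, 202.6], 0.94), ([338.9, 118.5], 0.78), ([270.8, 263.3], 0.72), ([242.1, 216.5], 0.61), ([360.5, 159.9], 0.29)]
cradle [([371.1, 187.1], 0.83)]
bolt_knob [([361.9, 155.9], 0.62)]
screen_hole [([244.6, 211.6], 0.87), ([272.9, 264.0], 0.86), ([340.5, 121.9], 0.85), ([159.1, 202.4], 0.69)]
top [ 2.72918791e-01 -1.48204845e-04  1.39388527e+00] [ 10.18952235  -0.47724338 -89.97925566] 381.47098723527085 -0.08413279824226946
screen_grip [([418.5, 292.8], 0.91), ([246.2, 281.2], 0.82), ([363.3, 250.4], 0.62), ([265.8, 201.4], 0.24)]
cradle [([265.1, 204.6], 0.78)]
bolt_knob [([259.2, 224.2], 0.66)]
screen_hole [([416.5, 296.2], 0.93), ([367.3, 196.3], 0.8), ([363.1, 247.2], 0.79), ([243.9, 282.2], 0.62)]
wrist [ 0.27551151 -0.42378051  0.3733041 ] [-1.58437439e+01  2.41487443e-02 -6.48592027e+01] 296.07454608861923 0.01862186222832143
screen_grip [([246.3, 157.6], 0.84), ([106.7, 13.7], 0.58)]
cradle []
bolt_knob []
screen_hole [([244.3, 158.1], 0.93), ([102.7, 15.1], 0.79)]
{'time_s': 0.75, 'joint_pos': array([-6.48575192e+01,  1.37835084e+01,  2.88969868e-01,  7.65043859e+01,
        4.47124723e-05,  9.00006943e+01]), 'joint_velocities': array([ 0.05964626, -0.01780659, -0.01171754, -0.03661798,  0.07364974,
        0.00947874]), 'joint_torque': array([-1.48325711e-03, -3.72123563e+01,  2.52664107e+01,  8.94145523e-04,
       -2.14580984e-05,  1.37083970e-05]), 'ee_pos': array([ 0.21243531, -0.45262636,  0.23133929]), 'tcp_rot': array([  2.38135156,  89.99892359, -62.47686192]), 'contact_force': array([-0.012662  , -0.14763843, -0.26399686]), 'torque': array([-0.0147855 , -0.0471237 ,  0.02272773]), 'gripper_width': 1.0001117198696954}
```

View pics/scene0.png

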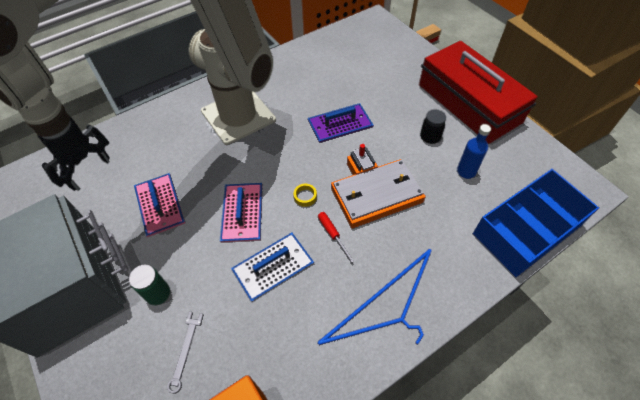

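View pics/top0.png

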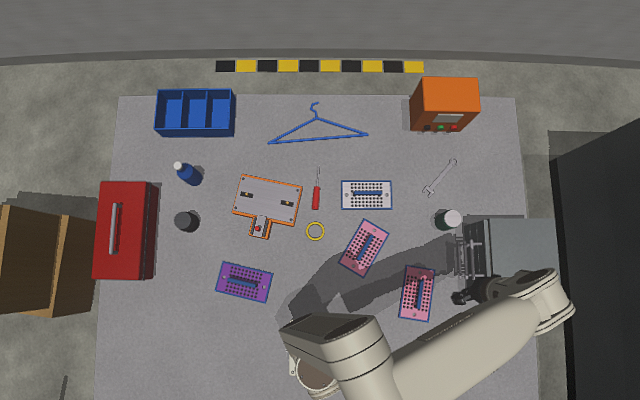

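View pics/wrist0.png

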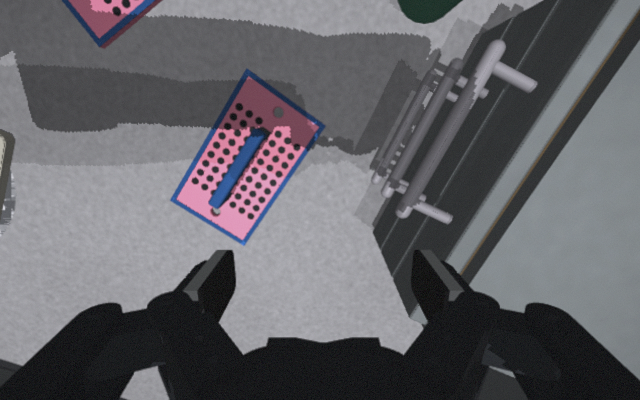

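Candidates for the screen in the scene view are pink (157,203), pink (242,212), white-grey (272,264) and purple (340,120). In the top view these are (417,293), (363,247), (366,195) and (244,282). The description asks for grey/aluminium, so I choose the white-grey one at scene (272,264), top (366,195). Next is a close crop to check it.

```bash
python3 - <<'E'
from h import *
p=read_camera('scene'); q=read_camera('top')
a=cv2.resize(p['frame'][225:310,220:330],None,fx=5,fy=5,interpolation=cv2.INTER_CUBIC)[:400]
b=cv2.resize(q['frame'][160:245,220:400],None,fx=4.4,fy=4.4,interpolation=cv2.INTER_CUBIC)
for n,i in(('cropA.png',a),('cropB.png',b)): cv2.imwrite('pics/'+n,i[...,::-1])
c=cv2.resize(p['frame'][135:235,310:440],None,fx=6,fy=6,interpolation=cv2.INTER_CUBIC)
cv2.imwrite('pics/cropC.png',c[...,::-1])
for pic,n in((p,'scene'),(q,'top')):
  for t in ['screen_grip','cradle','bolt_knob']:
    for m in masks_of(t,pic):
      M=m['mask'].astype(np.uint8)
      r=cv2.minAreaRect(cv2.findNonZero(M)) if M.any() else None
      col=pic['frame'][m['mask']].mean(0).round() if M.any() else None
      print(n,t,round(m['conf'],2),np.round(m['position'],1),M.sum(),r,col, at_z(pic,r[0],0.008 if t=='screen_grip' else .04).round(3))
E
```

```text
scene screen_grip 0.96 [238.8 212. ] 2313 ((240.0, 212.5), (59.0, 42.0), 90.0) [143.  95. 130.] [ 0.35  -0.177  0.008]
scene screen_grip 0.91 [159.6 202.1] 2085 ((157.9840545654297, 204.66415405273438), (54.79323196411133, 40.71591567993164), 72.34988403320312) [127.  77. 107.] [ 0.19  -0.362  0.008]
scene screen_grip 0.9 [336.1 120.2] 1498 ((340.0843505859375, 121.76594543457031), (27.550689697265625, 60.10002899169922), 72.4075698852539) [ 73.  47. 123.] [0.225 0.26  0.008]
scene screen_grip 0.16 [433.1 125.9] 594 ((432.9655456542969, 126.58621215820312), (20.42648696899414, 33.05377197265625), 21.801410675048828) [31. 32. 35.] [0.414 0.496 0.008]
scene cradle 0.95 [373.6 189.6] 4571 ((372.7000732421875, 182.4000244140625), (79.15680694580078, 81.39286804199219), 63.43495178222656) [157. 135. 129.] [0.497 0.18  0.04 ]
scene bolt_knob 0.55 [362.6 154.5] 238 ((362.21649169921875, 156.7371368408203), (24.266773223876953, 11.981084823608398), 66.03751373291016) [148. 125. 132.] [0.404 0.212 0.04 ]
top screen_grip 0.96 [362.  247.8] 1638 ((363.6176452636719, 247.9705810546875), (31.5557
[... 219 characters left out ...]
944942474365) [118.  87. 107.] [ 0.182 -0.358  0.008]
top screen_grip 0.72 [364.7 194.1] 1534 ((366.5, 194.5), (29.0, 51.0), 90.0) [135. 136. 148.] [ 0.542 -0.187  0.008]
top screen_grip 0.6 [243.7 280.8] 1616 ((243.52774047851562, 281.885498046875), (53.039451599121094, 31.275903701782227), 13.626995086669922) [ 96.  73. 128.] [0.223 0.259 0.008]
top screen_grip 0.58 [257.1 222.8] 179 ((259.32354736328125, 225.20591735839844), (8.973817825317383, 20.615528106689453), 14.03624439239502) [147. 131. 136.] [0.427 0.207 0.008]
top cradle 0.9 [263.9 203.5] 3018 ((265.4561462402344, 208.3494873046875), (63.74971008300781, 60.13243103027344), 13.495734214782715) [146. 130. 125.] [0.484 0.182 0.04 ]
```

View pics/cropA.png

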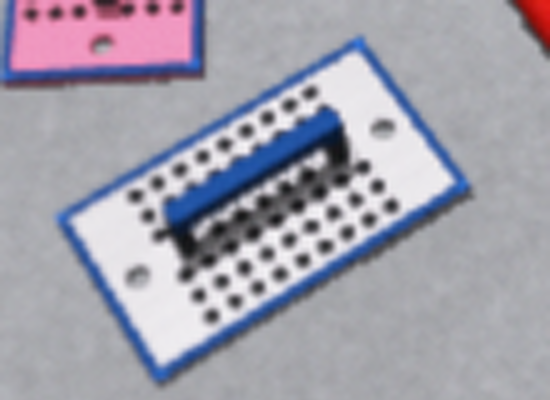

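View pics/cropB.png

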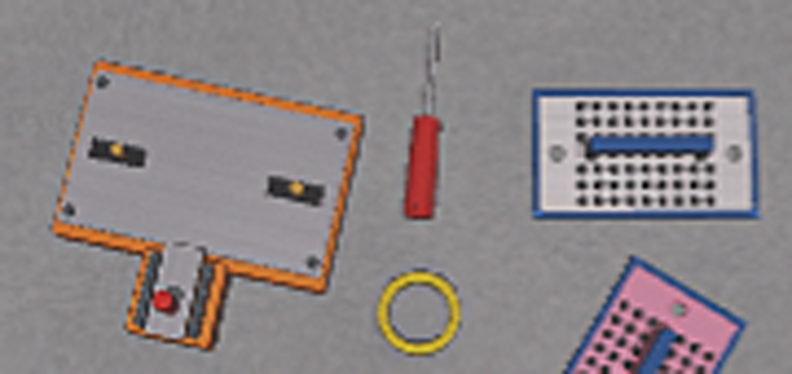

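View pics/cropC.png

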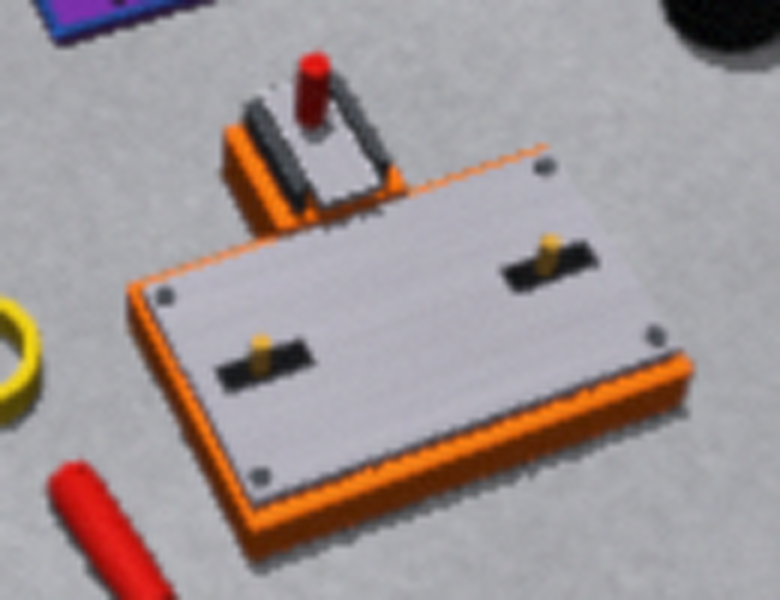

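The crop confirms a light-grey plate with blue edges and a blue handle, holes at crop (135,275) and (382,128), and the handle along world y. The brass pins on the cradle are also visible: crop B (117,150) and (296,188). The bolt is drawn back, knob at crop B (164,300). Now I'll move in for wrist views.

```bash
python3 - <<'E'
from h import *
reach([0.535,-0.235,0.25],[0,90,0])
p=read_camera('wrist'); save(p,'w1.png')
for m in masks_of('screen_grip',p):
  r=cv2.minAreaRect(cv2.findNonZero(m['mask'].astype(np.uint8))); print(m['conf'],r,m['position'])
for t in ['screen_grip','screen_hole']:
  for b in boxes_of(t,p): print(t,b, at_z(p,b['position'],.045 if t=='screen_grip' else .004).round(4))
reach([0.48,0.12,0.27],[0,90,13])
p=read_camera('wrist'); save(p,'w2.png')
for t in ['cradle','bolt_knob','bed']:
  for b in boxes_of(t,p): print(t,b)
import pickle; pickle.dump(p,open('w2.pkl','wb'))
print(observe()['time_s'],p['position'],p['orientation'])
E
```

```text
0.82 ((168.3254852294922, 114.01414489746094), (174.24868774414062, 90.42671203613281), 29.05460548400879) [167.9, 117.6]
0.61 ((330.90045166015625, 126.52998352050781), (156.384033203125, 94.34751892089844), 89.18154907226562) [329.9, 125.0]
0.56 ((72.7425537109375, 256.73199462890625), (157.35215759277344, 72.09967803955078), 8.45502758026123) [74.4, 261.1]
screen_grip {'position': [73.1, 257.0], 'conf': 0.9} [ 0.2174 -0.3376  0.045 ]
screen_grip {'position': [328.7, 125.5], 'conf': 0.87} [ 0.5411 -0.1755  0.045 ]
screen_grip {'position': [167.5, 118.2], 'conf': 0.68} [ 0.3603 -0.1677  0.045 ]
screen_hole {'position': [329.0, 123.4], 'conf': 0.92} [ 0.5422 -0.1739  0.004 ]
screen_hole {'position': [73.4, 256.3], 'conf': 0.8} [ 0.1805 -0.3567  0.004 ]
screen_hole {'position': [168.2, 116.7], 'conf': 0.6} [ 0.3409 -0.1659  0.004 ]
cradle {'position': [360.6, 115.0], 'conf': 0.96}
bolt_knob {'position': [290.2, 93.3], 'conf': 0.94}
bed {'position': [358.9, 113.0], 'conf': 0.56}
4.35 [0.46529739 0.18620934 0.41196807] [-1.58489869e+01 -5.49188827e-03  1.29302572e+01]
```

View pics/w1.png

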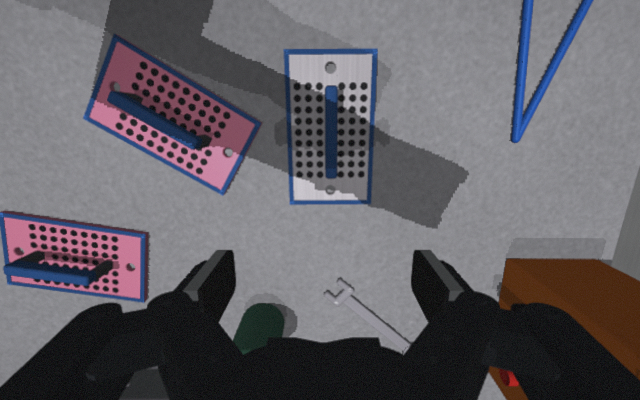

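View pics/w2.png

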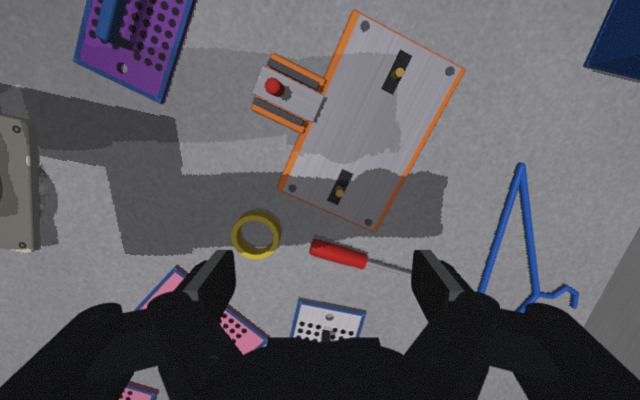

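Wrist view 1: the grey screen is centred at (331,126), with holes at (331,68) and (330,190). Wrist view 2: the cradle is at (372,120), pins at about (399,72) and (340,190), knob at (274,87). The cradle yaw is negative. Now for precise picks.

```bash
python3 - <<'E'
import cv2
a=cv2.imread('pics/w1.png')[40:215,275:390]; b=cv2.imread('pics/w2.png')[0:240,240:480]
cv2.imwrite('pics/c1.png',cv2.resize(a,None,fx=3.4,fy=3.4,interpolation=cv2.INTER_CUBIC))
cv2.imwrite('pics/c2.png',cv2.resize(b,None,fx=2.5,fy=2.5,interpolation=cv2.INTER_CUBIC))
import pickle,numpy as np
from h import *
w=cv2.imread('pics/w2.png')[...,::-1].astype(int)
R,G,B=w[...,0],w[...,1],w[...,2]
for (x,y) in((399,72),(340,190)):
  s=(slice(y-20,y+20),slice(x-20,x+20))
  m=(R[s]-B[s]>45)&(R[s]>110)
  yy,xx=np.nonzero(m); print(len(xx),xx.min()+x-20,xx.max()+x-20,yy.min()+y-20,yy.max()+y-20,xx.mean()+x-20,yy.mean()+y-20)
# hole & corner picks: blue edges of screen w1
w=cv2.imread('pics/w1.png'); hsv=cv2.cvtColor(w,cv2.COLOR_BGR2HSV)[40:215,275:390]
m=((hsv[...,0]>100)&(hsv[...,0]<125)&(hsv[...,1]>130)).astype(np.uint8)
cs,_=cv2.findContours(m,cv2.RETR_EXTERNAL,cv2.CHAIN_APPROX_NONE)
c=max(cs,key=cv2.contourArea); print(cv2.contourArea(c), cv2.approxPolyDP(c,6,True)[:,0]+[275,40])
E
```

```text
59 396 403 68 76 399.4406779661017 71.96610169491525
24 337 342 191 195 339.3333333333333 192.95833333333334
13124.0 [[284  50]
 [290 203]
 [369 203]
 [376  49]]
```

View pics/c1.png

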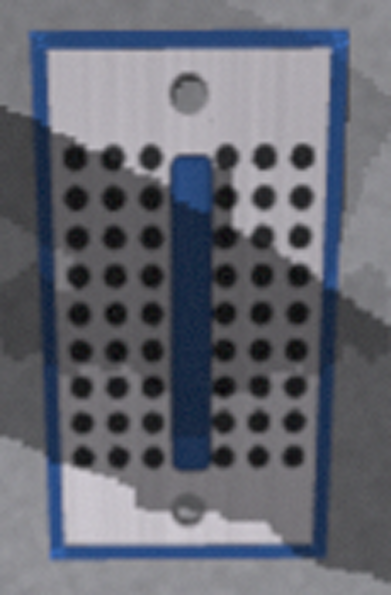

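View pics/c2.png

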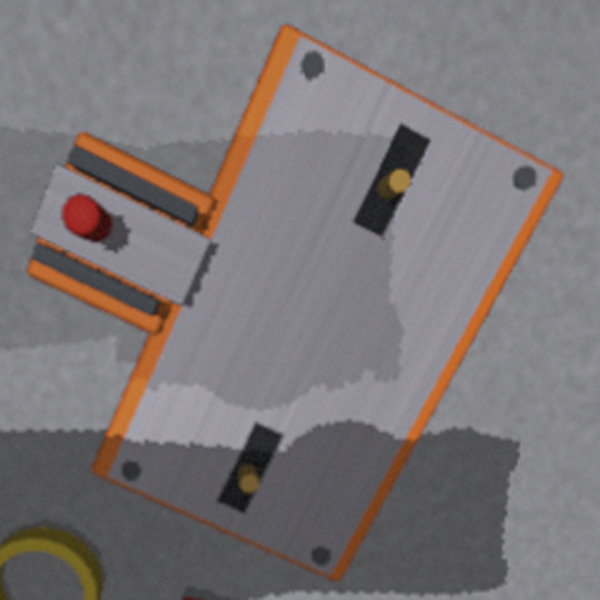

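```bash
python3 - <<'E'
from h import *
import pickle; p=pickle.load(open('w2.pkl','rb'))
c=lambda x,y:(240+(x+.5)/2.5-.5,(y+.5)/2.5-.5)
S=np.array([at_z(p,c(*q),.04)for q in[(312,65),(524,178),(131,470),(320,556)]])
print(S.round(4)); print('bed ctr',S.mean(0))
print('y dir',[np.degrees(np.arctan2(-(a-b)[0],(a-b)[1])) for a,b in((S[0],S[2]),(S[1],S[3]))],'x dir',[np.degrees(np.arctan2((a-b)[1],(a-b)[0])) for a,b in((S[1],S[0]),(S[3],S[2]))])
T=np.array([at_z(p,c(*q),.062)for q in[(400,180),(249,482)]]); d=T[0]-T[1]
print('tips',T,T.mean(0),np.linalg.norm(d),np.degrees(np.arctan2(-d[0],d[1])))
L=np.array([at_z(p,c(*q),.04)for q in[(392,180),(250,468)]]); d=L[0]-L[1]; print('slots',L.mean(0),np.linalg.norm(d),np.degrees(np.arctan2(-d[0],d[1])))
print('knob top',at_z(p,c(83,215),.1),at_z(p,c(83,215),.1)-S.mean(0))
# top cam cross-check
q=read_camera('top')
d=lambda x,y:(220+(x+.5)/4.4-.5,160+(y+.5)/4.4-.5)
t=np.array([at_z(q,d(*v),.062)for v in[(117,149),(297,187)]]);print('top tips',t,t.mean(0))
s=np.array([at_z(q,d(*v),.008)for v in[(557,154),(734,154)]]);print('top holes',s,s.mean(0))
# wrist-cam offset in tool frame
o=observe(); Rt=Rn.from_euler('xyz',o['tcp_rot'],degrees=True).as_matrix()
off=Rt.T@(np.array(p['position'])-o['ee_pos']); Rr=Rt.T@camR(p); print(off)
R1=Rn.from_euler('xyz',[0,90,0],degrees=True).as_matrix()
p1=dict(p); p1['position']=np.array([.535,-.235,.25])+R1@off
p1['orientation']=Rn.from_matrix(R1@Rr).as_euler('xyz',degrees=True)
C=np.array([at_z(p1,v,.008)for v in[(284,49.5),(290,203.5),(369.5,203.5),(376.5,49)]]);print('corners',C.round(4),C.mean(0))
e=lambda x,y:(275+(x+.5)/3.4-.5,40+(y+.5)/3.4-.5)
H=np.array([at_z(p1,e(*v),.008)for v in[(189,93),(188,509)]]);print('holes',H,H.mean(0))
B=np.array([at_z(p1,e(*v),.054)for v in[(191,157),(191,468)]]);print('bar',B,B.mean(0))
E
```

```text
[[0.4883 0.292  0.04  ]
 [0.5957 0.2691 0.04  ]
 [0.4458 0.0931 0.04  ]
 [0.5531 0.0696 0.04  ]]
bed ctr [0.52070772 0.180959   0.04      ]
y dir [np.float64(-12.049439221406956), np.float64(-12.046859030694877)] x dir [np.float64(-12.060388443115125), np.float64(-12.379501519762323)]
tips [[0.53583493 0.25168537 0.062     ]
 [0.50413904 0.10561141 0.062     ]] [0.51998699 0.17864839 0.062     ] 0.1494731759681856 -12.24255382554911
slots [0.52099008 0.18142986 0.04      ] 0.15042230935504505 -12.031685847761018
knob top [0.41054063 0.20469343 0.1       ] [-0.11016709  0.02373443  0.06      ]
top tips [[0.53397767 0.24908283 0.062     ]
 [0.50303598 0.1026516  0.062     ]] [0.51850683 0.17586721 0.062     ]
top holes [[ 0.54095155 -0.11148654  0.008     ]
 [ 0.5412884  -0.26126362  0.008     ]] [ 0.54111997 -0.18637508  0.008     ]
[-0.14215344  0.06871513  0.00026348]
corners [[ 0.4896 -0.0896  0.008 ]
 [ 0.4908 -0.2773  0.008 ]
 [ 0.5982 -0.2773  0.008 ]
 [ 0.5979 -0.089   0.008 ]] [ 0.54415004 -0.18330772  0.008     ]
holes [[ 0.54393189 -0.10821717  0.008     ]
 [ 0.54464329 -0.25769453  0.008     ]] [ 0.54428759 -0.18295585  0.008     ]
bar [[ 0.54365908 -0.13350552  0.054     ]
 [ 0.5444435  -0.23239     0.054     ]] [ 0.54405129 -0.18294776  0.054     ]
```

```bash
python3 - <<'E'
from h import *
import pickle
set_gripper(0.6)
reach([0.5442,-0.183,0.11],[0,90,0.3])
movel([0.5442,-0.183,0.026],0.08,max_force=8)
o=observe();print(o['ee_pos'],o['contact_force'],o['gripper_width'])
set_gripper(0,60); o=observe();print(o['gripper_width'],o['contact_force'])
movel([0.5442,-0.183,0.045],0.04)
movel([0.5442,-0.183,0.17],0.12)
dwell(.2)
o=observe();print(o['ee_pos'],o['tcp_rot'],o['contact_force'],o['torque'],o['gripper_width'],o['time_s'])
p=read_camera('wrist'); save(p,'w3.png'); pickle.dump((p,o),open('w3.pkl','wb'))
E
```

```text
[ 0.54474648 -0.18321245  0.02664144] [-0.32270312 -0.21758947  0.16078933] 0.5972834393214463
0.15611266764960902 [-1.04483462 -0.18447862  5.2736672 ]
[ 0.54375406 -0.18285319  0.16910532] [161.033031    89.90275202 161.33283253] [-0.52603337  0.04722853 -4.16177388] [ 0.03327952 -0.00049281 -0.01679319] 0.15131552548864846 9.7833
```

View pics/w3.png

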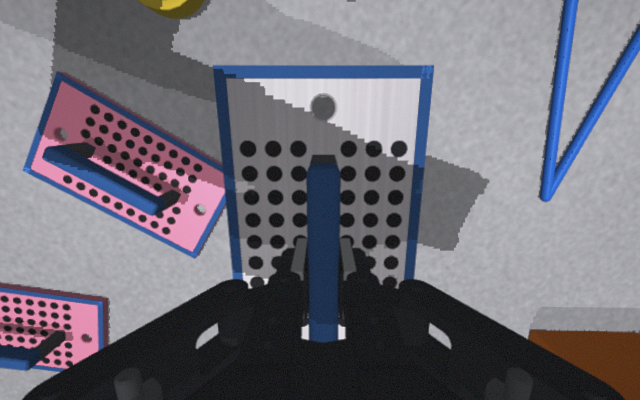

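The screen is lifted; it is held at the handle with the far hole at (323,107). Next I'll measure the held pose relative to the tool and move to hover over the pins.

```bash
python3 - <<'E'
from h import *
import pickle
p,o=pickle.load(open('w3.pkl','rb'))
Rt=Rn.from_euler('xyz',o['tcp_rot'],degrees=True).as_matrix(); t=o['ee_pos']
g=cv2.cvtColor(p['frame'],cv2.COLOR_RGB2GRAY)[92:122,308:338]
m=(g<125).astype(np.uint8)
n,l,s,c=cv2.connectedComponentsWithStats(m); print(s,c+[308,92])
z=t[2]-0.0186
for q in((323,107),(214,67),(433,67)):
    X=at_z(p,q,z); print(q,Rt.T@(X-t))
# transit
a=-12.1
o0=observe()
reach([0.520,0.1787,0.17],[0,90,a])
dwell(.2); print(observe()['contact_force'])
movel([0.520,0.1787,0.104],0.08,max_force=6)
dwell(.2)
o=observe(); print(o['ee_pos'],o['tcp_rot'],o['contact_force'],o['time_s'])
p=read_camera('wrist'); save(p,'w4.png'); pickle.dump((p,o),open('w4.pkl','wb'))
q=read_camera('scene'); save(q,'s4.png')
E
python3 -c "
import cv2
a=cv2.imread('pics/w4.png');cv2.imwrite('pics/w4c.png',cv2.resize(a[40:240,200:440],None,fx=3,fy=3,interpolation=cv2.INTER_CUBIC))
a=cv2.imread('pics/s4.png');cv2.imwrite('pics/s4c.png',cv2.resize(a[90:240,290:450],None,fx=4,fy=4,interpolation=cv2.INTER_CUBIC))"
```

```text
[[  0   0  30  30 341]
 [  0   3  27  27 559]] [[324.45454545 102.41348974]
 [321.30769231 108.99284436]]
(323, 107) [0.01864031 0.07410568 0.00037316]
(214, 67) [ 0.01873761  0.09285485 -0.05380289]
(433, 67) [0.01856298 0.09282402 0.05498184]
[-0.40724859  0.31953232 -4.2342983 ]
[0.52047141 0.17887006 0.10467388] [31.74165978 89.91940765 19.64176947] [-0.30181899  0.27080578 -4.31986979] 12.5667
```

View pics/w4c.png

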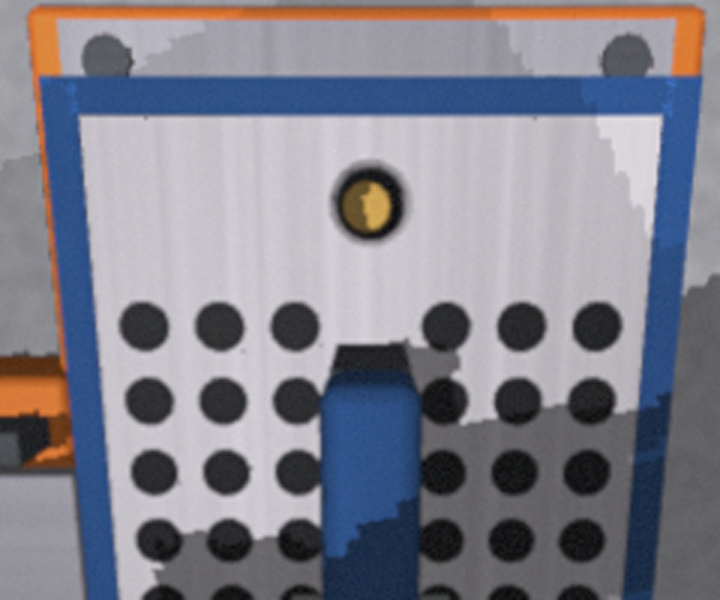

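View pics/s4c.png

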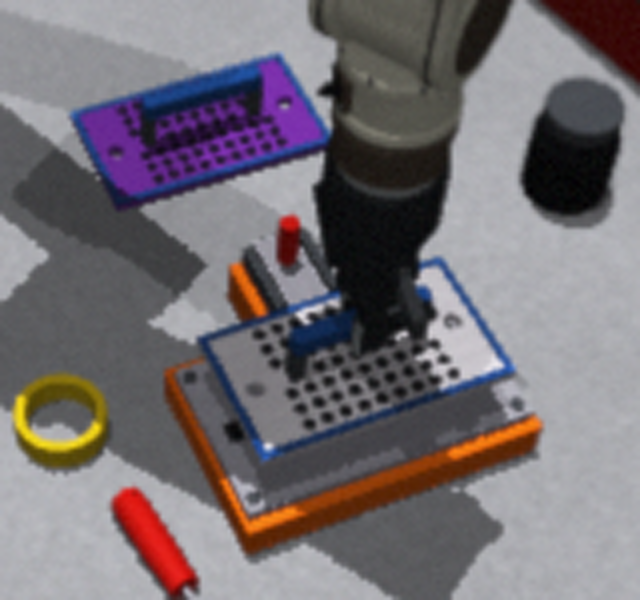

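Through the far hole I can see the brass pin almost concentric (crop hole (370,202), pin (367,205)). Next step: quantify with parallax.

```bash
python3 - <<'E'
from h import *
import pickle
p,o=pickle.load(open('w4.pkl','rb'))
Rt=Rn.from_euler('xyz',o['tcp_rot'],degrees=True).as_matrix(); t=o['ee_pos']
f=p['frame'].astype(int); s=f[85:125,300:345]
m=(s[...,0]-s[...,2]>30); yy,xx=np.nonzero(m); print('pin bbox',xx.min()+300,xx.max()+300,yy.min()+85,yy.max()+85)
pin=((xx.min()+xx.max())/2+300,(yy.min()+yy.max())/2+85)
g=(s.sum(2)<330)|m; n,l,st,c=cv2.connectedComponentsWithStats(g.astype(np.uint8)); k=l[int(pin[1])-85,int(pin[0])-300]; st=st[k]; print('hole',st,c[k]+[300,85])
hole=(300+st[0]+(st[2]-1)/2,85+st[1]+(st[3]-1)/2)
P=Rt.T@(at_z(p,pin,.062)-t); H=Rt.T@(at_z(p,hole,t[2]-.0186)-t)
print(pin,hole,P,H,P-H)
c=lambda x,y:(200+(x+.5)/3-.5,40+(y+.5)/3-.5)
def ang(a,b,z):
    d=Rt.T@(at_z(p,c(*b),z)-at_z(p,c(*a),z)); return np.degrees(np.arctan2(d[1],d[2])),d
print(ang((41,77),(700,77),t[2]-.0186),ang((106,55),(627,55),.04), ang((28,8),(704,9),.04))
print('corners mid',Rt.T@((at_z(p,c(41,77),t[2]-.0186)+at_z(p,c(700,77),t[2]-.0186))/2-t))
E
```

```text
pin bbox 314 330 100 116
hole [ 11  10  24  25 467] [322.87152034 107.28265525]
(np.float64(322.0), np.float64(108.0)) (np.float64(322.5), np.float64(107.0)) [ 0.04272885  0.0744382  -0.00013082] [0.01865517 0.0741871  0.00021421] [ 0.02407368  0.0002511  -0.00034503]
(np.float64(0.008425748049617869), array([1.30345926e-04, 1.60226508e-05, 1.08955342e-01])) (np.float64(0.013719125819760822), array([1.31853290e-04, 2.63888848e-05, 1.10209041e-01])) (np.float64(-0.05878856906173969), array([ 0.00016846, -0.00014459,  0.14092109]))
corners mid [0.01867002 0.09367616 0.00057346]
```

Offset is about 0.4 mm and the yaw matches. Now lowering gently by feel.

```bash
python3 - <<'E'
from h import *
import pickle
x,y=0.520,0.1788
def st(l):
    o=observe(); print(l,o['ee_pos'].round(4),o['contact_force'].round(2),o['torque'].round(3),round(o['time_s'],2)); return o
st('0')
ok=True
for z,v,f in((.092,.03,2.5),(.080,.02,2.5),(.070,.02,3.5)):
    h=movel([x,y,z],v,max_force=f); st((z,h))
    if h: ok=False;break
if ok:
    h=movel([x,y,.0635],.01,max_force=4); dwell(.1); st(('seat',h))
p=read_camera('wrist'); save(p,'w5.png'); 
q=read_camera('scene'); save(q,'s5.png')
E
python3 -c "
import cv2
a=cv2.imread('pics/w5.png');cv2.imwrite('pics/w5c.png',cv2.resize(a[40:240,200:440],None,fx=3,fy=3,interpolation=cv2.INTER_CUBIC))
a=cv2.imread('pics/s5.png');cv2.imwrite('pics/s5c.png',cv2.resize(a[90:240,290:450],None,fx=4,fy=4,interpolation=cv2.INTER_CUBIC))"
```

```text
0 [0.5203 0.1788 0.1044] [ 0.85 -0.23 -4.32] [-0.022 -0.027  0.012] 12.67
(0.092, False) [0.5198 0.1788 0.0917] [-0.    0.3  -4.11] [ 0.064 -0.034 -0.016] 13.22
(0.08, False) [0.52   0.1788 0.08  ] [ 0.36 -0.34 -4.52] [ 0.019 -0.033 -0.002] 13.97
(0.07, False) [0.52   0.1788 0.0699] [-0.66 -0.38 -3.18] [ 0.001 -0.026  0.013] 14.62
('seat', True) [0.5202 0.1789 0.0666] [-0.2   0.53  6.22] [-0.037  0.054 -0.062] 15.16
```

View pics/w5c.png

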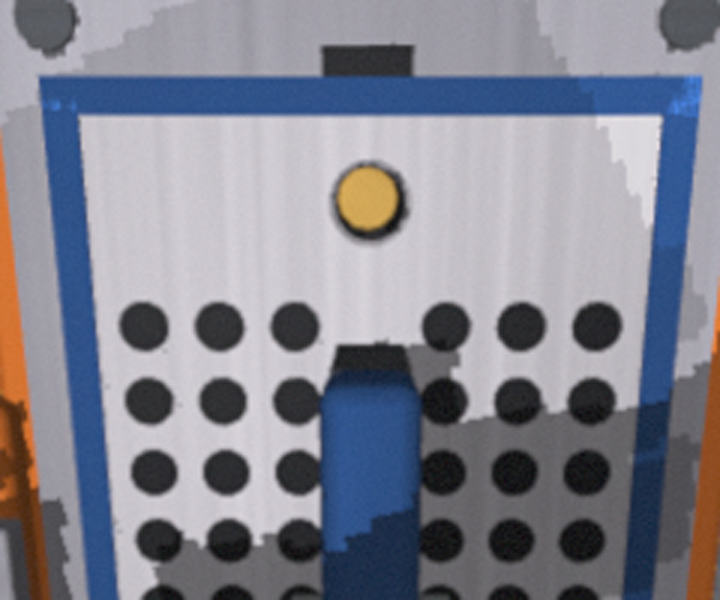

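View pics/s5c.png

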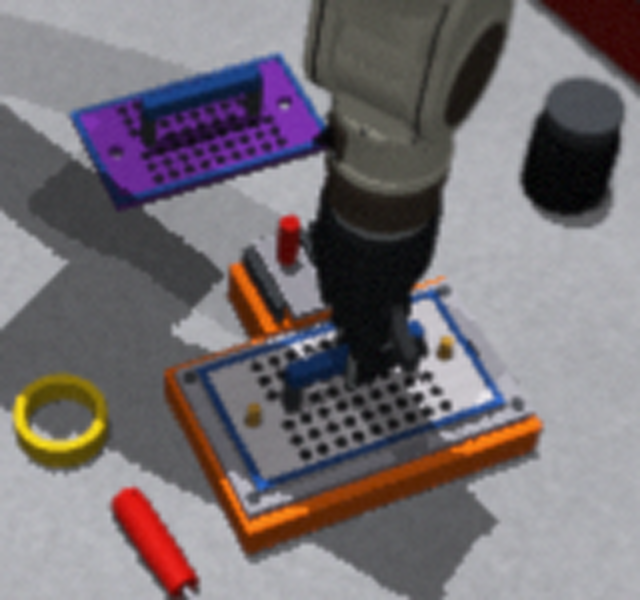

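Both pins now show through the screen (crop s5 at (253,415) and (445,348)), and the z reading gives the underside at 40 mm, so it is seated. I'll release and re-check before moving to the bolt.

```bash
python3 - <<'E'
from h import *
set_gripper(0.45); o=observe(); print(o['gripper_width'],o['contact_force'].round(2))
movel([0.520,0.1788,0.16],0.12)
c=np.array([0.5207,0.1810]); a=np.radians(-12.05); ux=np.array([np.cos(a),np.sin(a)])
set_gripper(0)
s=c-0.150*ux
reach([*s,0.16],[0,90,78])
movel([*s,0.074],0.1,max_force=6)
o=observe(); print(o['ee_pos'],o['contact_force'].round(2),o['time_s'],o['gripper_width'])
p=read_camera('wrist'); save(p,'w6.png')
q=read_camera('scene'); save(q,'s6.png')
E
python3 -c "
import cv2
a=cv2.imread('pics/s6.png');cv2.imwrite('pics/s6c.png',cv2.resize(a[90:240,290:450],None,fx=4,fy=4,interpolation=cv2.INTER_CUBIC))"
```

```text
0.4502316084805951 [-0.27 -0.35 -0.07]
[0.37451162 0.21254532 0.07445128] [ 0.23 -0.58 -0.11] 19.275 -0.00047412090387219223
```

View pics/w6.png

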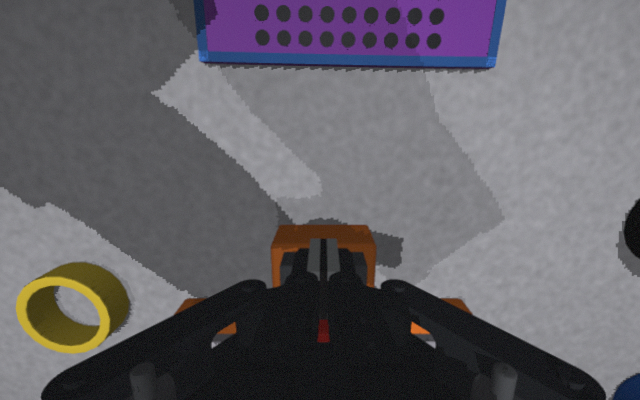

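View pics/s6c.png

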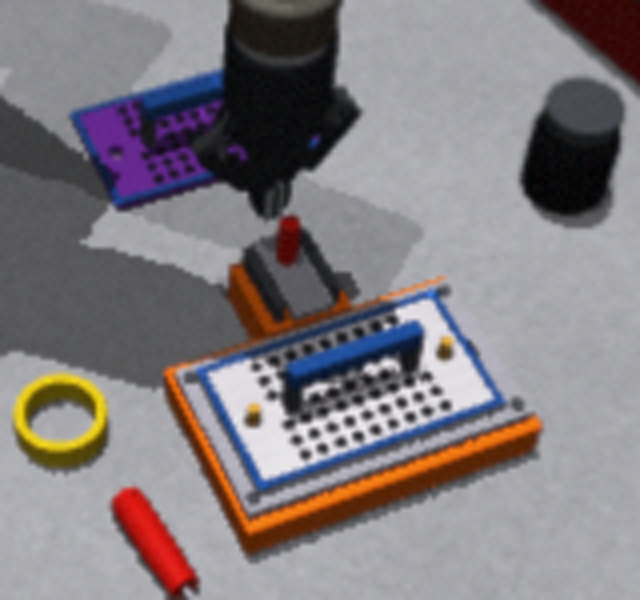

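The screen lies flush with both pins through, and the fingers are behind the knob in line with it. Pushing now.

```bash
python3 - <<'E'
from h import *
c=np.array([0.5207,0.1810]); a=np.radians(-12.05); ux=np.array([np.cos(a),np.sin(a)])
def st(l):
    o=observe(); d=o['ee_pos'][:2]-c; print(l,'x',round(d@ux,4),'y',round(d@[-ux[1],ux[0]],4),o['contact_force'].round(2),round(o['time_s'],2))
st('0')
for x,f,v in((-.125,12,.04),(-.110,12,.03),(-.088,12,.015)):
    h=movel([*(c+x*ux),.074],v,max_force=f); st((x,h))
    if h: break
p=read_camera('scene'); save(p,'s7.png'); p=read_camera('wrist'); save(p,'w7.png')
E
python3 -c "
import cv2
a=cv2.imread('pics/s7.png');cv2.imwrite('pics/s7c.png',cv2.resize(a[90:240,290:450],None,fx=4,fy=4,interpolation=cv2.INTER_CUBIC))"
```

```text
0 x -0.1495 y 0.0004 [-0.43  0.41  0.37] 19.38
(-0.125, False) x -0.1246 y -0.0001 [-0.53 -0.51  0.17] 20.15
(-0.11, False) x -0.1094 y -0.0001 [ 0.12 -0.09 -0.81] 20.8
(-0.088, True) x -0.1053 y -0.0004 [ 0.72 -0.88 -0.52] 21.49
```

View pics/s7c.png

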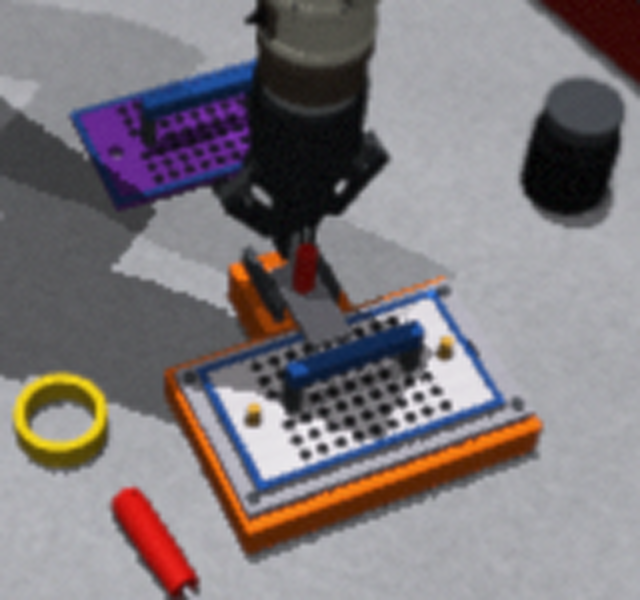

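```bash
python3 - <<'E'
from h import *
c=np.array([0.5207,0.1810]); a=np.radians(-12.05); ux=np.array([np.cos(a),np.sin(a)])
def st(l):
    o=observe(); d=o['ee_pos'][:2]-c; print(l,'x',round(d@ux,4),'y',round(d@[-ux[1],ux[0]],4),o['contact_force'].round(2),round(o['time_s'],2))
st(0)
h=movel([*(c-.092*ux),.074],.015,max_force=18); st(h)
movel([*(c-.135*ux),.074],.06); st('back')
movel([*(c-.135*ux),.17],.12)
reach([0.35,-0.1,0.3],[0,90,0])
dwell(.2); print(observe()['time_s'])
p=read_camera('scene'); save(p,'s8.png'); q=read_camera('top'); save(q,'t8.png')
cv2.imwrite('pics/s8c.png',cv2.resize(p['frame'][135:235,310:440],None,fx=6,fy=6,interpolation=cv2.INTER_CUBIC)[...,::-1])
cv2.imwrite('pics/t8c.png',cv2.resize(q['frame'][160:245,220:400],None,fx=4.4,fy=4.4,interpolation=cv2.INTER_CUBIC)[...,::-1])
K=[*(c-.085*ux),.1]
print('expected knob top home', proj(p,K),'rel', (c-.115*ux), proj(p,[*(c-.115*ux),.1]))
E
```

```text
0 x -0.1057 y -0.0007 [-0.63 -0.89  0.4 ] 21.59
True x -0.1055 y -0.0012 [ 0.07  0.32 -0.34] 22.16
back x -0.135 y 0.0003 [-0.04 -0.22  0.18] 22.79
25.2167
expected knob top home [366.89025596 152.78265007] rel [0.40823393 0.205008  ] [362.37714093 145.31988648]
```

View pics/s8c.png

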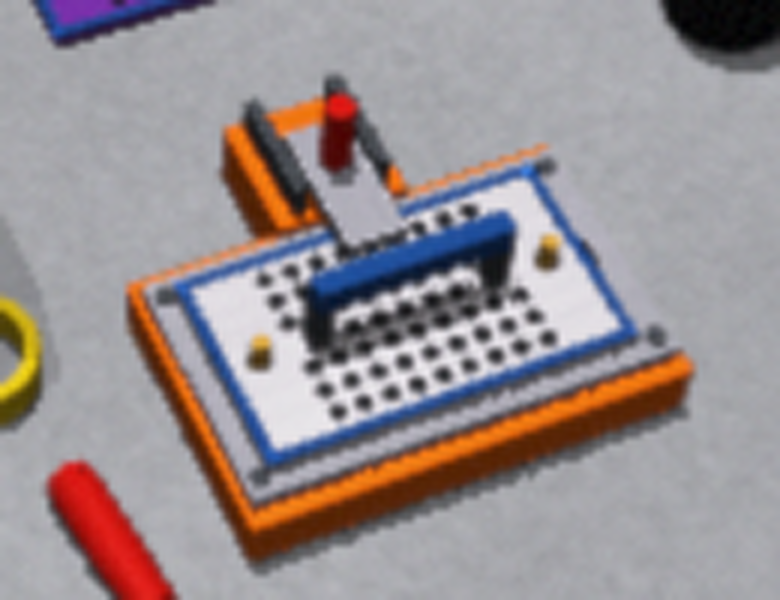

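View pics/t8c.png

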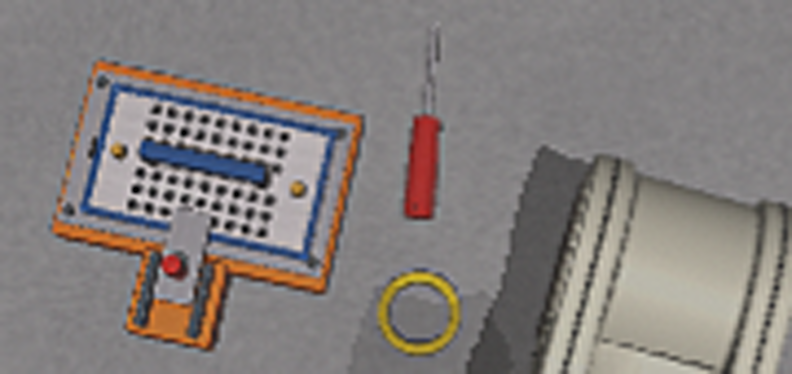

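View pics/s8.png

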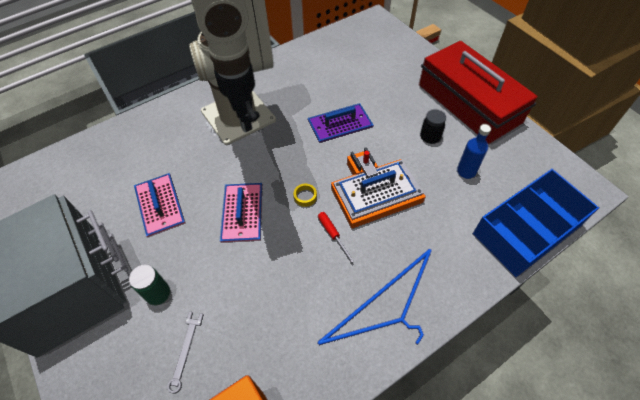

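The screen is flush and the bolt is over the edge, with two pushes stopping at the same place. Pixel travel reads about 28–30 mm, so I'll measure it again from the same wrist pose as before.

```bash
python3 - <<'E'
from h import *
import pickle
reach([0.48,0.12,0.27],[0,90,13]); dwell(.3)
p=read_camera('wrist'); save(p,'w9.png'); p0=pickle.load(open('w2.pkl','rb'))
c=np.array([0.5207,0.1810]); a=np.radians(-12.05); ux=np.array([np.cos(a),np.sin(a)])
f0=cv2.imread('pics/w2.png')[...,::-1]
for pic,f in((p0,f0),(p,p['frame'])):
    h=cv2.cvtColor(np.ascontiguousarray(f),cv2.COLOR_RGB2HSV); s=h[60:140,240:340]
    m=((s[...,0]<8)|(s[...,0]>172))&(s[...,1]>150)&(s[...,2]>60)
    n,l,st,ct=cv2.connectedComponentsWithStats(m.astype(np.uint8)); k=1+np.argmax(st[1:,4])
    # leftmost/top-bbox based + centroid
    q=ct[k]+[240,60]; X=at_z(pic,q,.09)[:2]-c; print(st[k],q,X@ux,X@[-ux[1],ux[0]])
cv2.imwrite('pics/w9c.png',cv2.resize(p['frame'][0:240,240:480],None,fx=2.5,fy=2.5,interpolation=cv2.INTER_CUBIC)[...,::-1])
print(observe()['time_s'])
E
```

```text
[ 26  18  15  17 188] [272.71808511  85.81382979] -0.11464494314905543 0.00020920252157300562
[ 52  31  16  16 189] [299.42328042  98.84126984] -0.08533588261078091 6.800978428987345e-05
26.675
```

View pics/w9c.png

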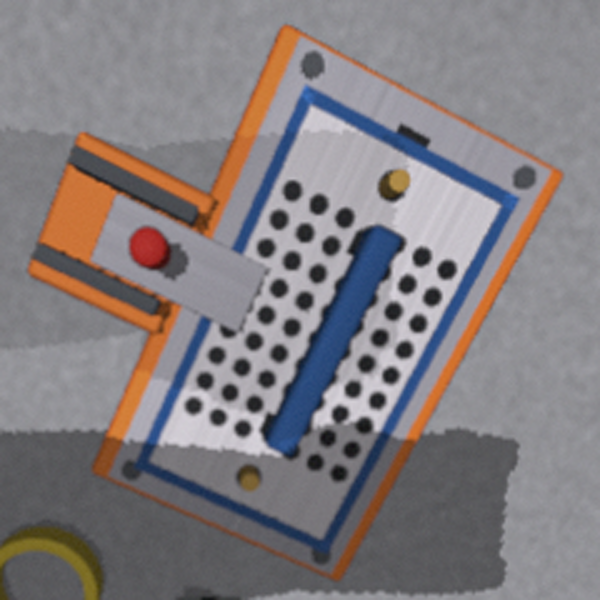

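The knob moved from -114.6 to -85.3 mm, against -85 for home. The bolt is over the screen's edge, both pins show through, and nothing touches the robot. Handing in.

```bash
python3 -c "
from rig import *
sign_off()"
```

```text
the job is handed in; nothing more can be done
```

The aluminium screen is refitted on the cradle, the locking bolt is home over its edge, and the job is handed in at about 27 s of the 67 s allowed.

**Seating:** I took the screen by its handle and lined it up by looking at one pin through its hole, about 0.4 mm off. I then lowered it under a force limit onto both pins. It met no resistance at the pin tips, and first firm contact (about 10 N) came with the underside at 40 mm, which is the bed height. After release, both pins showed through the holes and the screen lay flat.

**Bolt:** I pushed the knob with closed fingers. Two pushes, limited to 12 N and 18 N, stopped at the same place.
- **Same wrist pose, before and after:** the knob moved from -114.6 mm to -85.3 mm (home is -85).
- **Scene and top views:** these coarser estimates read about 28 mm of travel. I went with the wrist measurement and the repeated hard stop.

**Bystanders:** in the scene view taken after the bolt was pushed, the other things on the bench look unmoved. The robot was clear of everything at hand-in.

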